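# Lock the carton guide rail with the T-wrench

## Robot

A 6-joint arm with a two-finger parallel gripper is mounted at the origin on the work surface. World frame = base frame: x ahead of the robot, y to its left, z up, the work surface at z = 0. Lengths are in m, angles in rad, forces in N, time in s.
With the tool pointing down it reaches from about 0.3 to 0.875 m from the base axis. Payload 6.4 kg.
Tool frame: the origin (TCP) lies on the centre line of the jaws, within the pads' length; the fingertips stand ctrl.tip_extent ahead of it and the grasp point (between the pads) lies 8 mm behind it (ctrl.tip_extent is the distance from the TCP to the fingertips, in m); z points along the fingers, y is the line along which they close (so a half turn about z gives the same grasp; the last joint's range is limited). The gripper opens to 85 mm and grips with 20 to 120 N. Pads are 22 mm wide; open, the fingers measure 114 mm over their backs; the gripper's body (76 mm by 85 mm) begins 54 mm behind the grasp point. The pads swing forward as they close: fully open they stand 13 mm farther back than shut.
Start: joints at [-1.329, 0.181, 1.607, -0, 1.354, -0.206], TCP at [0.249, -0.518, 0.242] pointing down, gripper open.
Joint ranges: [-2.99, 2.99], [-0.89, 2.07], [0.3, 2.58], [-1.14, 4.28], [0, 2.63], [-3.12, 3.12]. Speed limits (rad/s): [2.57, 2.57, 3.01, 3.14, 3.14, 3.14].

## Interface

Orientations are given as a unit quaternion [w, x, y, z].
In Python, from bench import ctrl gives the robot as it stands.
- The arm moves only by the shell command python3 -m handwheel 'ROWS'. ROWS is JSON, a list of rows, each a list of 7 numbers: the turn, a rotation vector about the tool's x, y, z as a fraction of full scale, then the shift along the tool's x, y, z as a fraction of full scale, then the opening, from 0 (shut) to 1 (fully open). In form: [[rx, ry, rz, x, y, z, jaw], ...]. A call has exactly 8 rows; each row shifts and turns the commanded pose from where the row before left it, along the tool's axes as they then stand; what a row does not reach is not made up. Full scale, the value 1, is 300 mm for a shift and pi rad for a turn. A row lasts 1/10 s, in which the tool goes at most 50 mm and 8.59 degrees, less where a joint would pass 70% of its speed; a pose out of reach is approached as far as the arm can. A call with a number of a shift or a turn outside -1 to 1 is refused whole. A call with a gripper value outside its range is refused whole. The fingers move at their own pace and stop on an object; the grip force is fixed at half the most. Time passes only in rows, so rows that do not move let the fingers close, or fill a call up. It gives the time, the measured TCP pose, the force, the opening and the grip force at its end, in the units of the state.
- ctrl.get_obs(): the state, without advancing time (a new reading comes with each control period).
- ctrl.camera(name): name is "side" or "top"; returns the picture (384x512x3 uint8, blue, green, red); there is no depth.
- ctrl.camera_model(name): a dict with "camera_matrix" (3x3 intrinsics, pixels), "cam_to_world" (4x4, takes a point from camera to world coordinates). Camera axes: x right, y up, looking along -z (the intrinsics and any distortion apply to the point x, -y, -z); pixel columns grow to the right and rows downward; lengths in m; the calibration is good to about 2 mm. A picture is of the moment at which its call begins. camera_model takes no time and is no camera call.
- ctrl.hand_in(): hands the job in; it is judged then, once.
The state is a dict: "time_s": time; "q": joint angles; "dq": joint speeds; "joint_efforts": joint torques, N m; "eef_pos": TCP position; "eef_rot": TCP orientation; "wrist_force": force on the tool from outside, world axes, zero at the start; "torque": the same for the moment, N m; "opening": opening from 0.0 (shut) to 1.0 (fully open); "grasp_force": force on a finger pad.
Only numpy, scipy, OpenCV 4.12 (cv2) and the standard library are available. Lean on these libraries where they do the work, as an engineer would, in place of code of your own. Each camera call takes 0.05 s, during which the arm holds its last target. There are 200 camera calls.

## Task

Lock the guide rail of the carton jig: take the green-handled T-wrench out of the tool rack, seat it fully in the steel collar over the yellow fin, and turn it clockwise (seen from above) until the fin comes to its stop at the red marks. Leave the wrench standing in the collar and leave the orange wrench in the rack.

Things in the scene. Friction and masses are not known exactly. Their poses are not given: they have to be found in the camera images.
- green_wrench: Green T-wrench, 0.20 kg, upright in a rack hole. Origin: centre of its bottom end, 10 mm above the table in the rack; z up. Handle bar along x, 90 x 18 x 26 mm (high), centre 115 mm up on the axis. Shaft 12 mm thick; drum 29 mm thick from 59 down to 14 mm, then two prongs (16 mm along x, 5 thick) at y = +-10 mm; 15 mm slot between, along x like the bar. A half turn changes nothing.
- orange_wrench: Bystander, stays in its hole: T-wrench of the same shape and size, but orange, with a plain end. Origin and axes as the green one's. Rack: black block 75 x 260 x 55 mm high (lift 50 mm to clear it, 140 mm to clear this handle, whose top is 138 mm above the table), two holes 33 mm wide, 45 deep, 120 mm apart along its length; either wrench may be in either. Bars lie nearly along the row.
- seat (a point): Centre of the steel collar's floor, 10 mm above the table on the aluminium jig plate; the green wrench's bottom end rests here. Bore 34 mm up to 45 mm above this floor, flaring to a 58 mm mouth at 62 mm (66 mm outside). z up; x points to the guide rail, a steel bar 72 mm off, along y, top 48 mm above the table. A black mark on the plate at -x, red marks 55 degrees clockwise of -x and +x.
- lock (a joint): Turn (rad, growing clockwise from above) of the yellow fin on the collar's floor: 24 x 6 x 10 mm high. 0: along seat's x, at the black mark; hard stop 0.96 at the red marks. Starts at 0 to 0.12; takes 0.12 N m, stays where left. The slot passes over the fin with the bar parallel to it within 15 degrees; the wrench then turns idle by up to about 27 degrees before pushing the fin.
There are look-alikes about, which are no part of the job. What is shaped like the green_wrench but blue is not meant.

How it is judged:
By the outcome, as a careful person would: the job done as asked, in the order asked, and still so for the second after the job is handed in, with the robot touching nothing.
It also fails if it takes over 51 s, if anything falls off the work surface, if the arm or the gripper's body presses on something with over 40 N, if the wrist force passes 120 N, or if a joint passes its speed limit or range.

## Working session

There is one attempt and no reset: what is moved stays moved. The work goes in short steps, Python scripts to look and compute and a shell command to move; the robot and the scene stay as the last step left them, time stands still between calls to the robot, and variables do not carry over. Pictures are saved under pics/ and viewed, at most 10 in all, crops included, and the job is handed in when it is done.

```bash
mkdir -p pics; ls; python3 - <<'E'
from bench import ctrl
import cv2,numpy as np
np.set_printoptions(precision=4,suppress=True)
for n in("top","side"):
    im=ctrl.camera(n); cv2.imwrite(f"pics/{n}0.png",im)
    m=ctrl.camera_model(n); print(n,m)
o=ctrl.get_obs(); print(o, ctrl.tip_extent)
E
```

```text
pics
top {'camera_matrix': array([[381.8544,   0.    , 260.0622],
       [  0.    , 381.8544, 194.761 ],
       [  0.    ,   0.    ,   1.    ]]), 'cam_to_world': array([[-0.0218,  0.9949, -0.098 ,  0.3999],
       [-0.9996, -0.0232, -0.0134, -0.0659],
       [-0.0156,  0.0977,  0.9951,  0.8224],
       [ 0.    ,  0.    ,  0.    ,  1.    ]])}
side {'camera_matrix': array([[438.7918,   0.    , 252.8673],
       [  0.    , 438.7918, 191.7386],
       [  0.    ,   0.    ,   1.    ]]), 'cam_to_world': array([[-0.9448,  0.208 , -0.2531,  0.2459],
       [-0.3272, -0.5601,  0.7611,  0.6806],
       [ 0.0166,  0.8019,  0.5973,  0.6274],
       [ 0.    ,  0.    ,  0.    ,  1.    ]])}
{'time_s': 0.1, 'q': array([-1.3293,  0.1815,  1.6079,  0.    ,  1.3538, -0.2063]), 'dq': array([-0.0001, -0.0017, -0.0039,  0.0002,  0.0013, -0.0014]), 'joint_efforts': array([  0.001 , -44.5879, -35.2237,  -0.0002,   0.0042,  -0.    ]), 'eef_pos': array([ 0.2489, -0.5178,  0.2415]), 'eef_rot': array([-0.0008,  0.975 ,  0.222 , -0.    ]), 'wrist_force': array([-0.2771, -0.7281,  1.0324]), 'torque': array([ 0.0318, -0.0172, -0.0491]), 'grasp_force': 0.0, 'opening': 0.995965810185826} 0.011
```

View pics/top0.png

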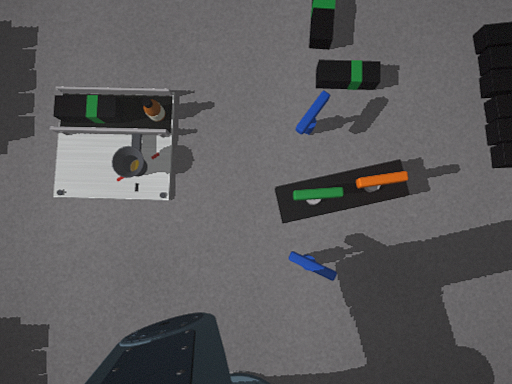

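View pics/side0.png

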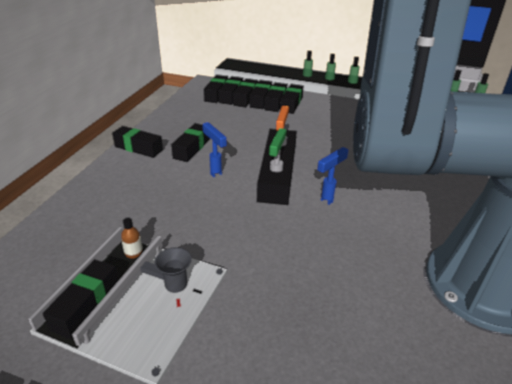

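Top view: green bar at (318,193), the wanted one; orange at (382,180); blue look-alikes at (313,112) and (312,265). The collar is at (128,160), black mark (137,187), red marks (155,155) and (120,178). Next I take close crops of both.

```bash
python3 - <<'E'
import cv2,numpy as np
t=cv2.imread("pics/top0.png");s=cv2.imread("pics/side0.png")
a=cv2.resize(t[170:220,270:340],None,fx=5.7,fy=6,interpolation=cv2.INTER_CUBIC)
b=cv2.resize(t[130:200,100:170],(400,400),interpolation=cv2.INTER_CUBIC)
a=cv2.resize(a,(400,286))
c=np.zeros((580,800,3),np.uint8); c[:286,:400]=a; c[:400,400:]=b
d=cv2.resize(s[120:180,250:320],(400,343)) if 0 else cv2.resize(s[125:175,255:325],(400,286),interpolation=cv2.INTER_CUBIC)
c[290:576,:400]=d
cv2.imwrite("pics/c1.png",c)
E
```

```text
(no output)
```

View pics/c1.png

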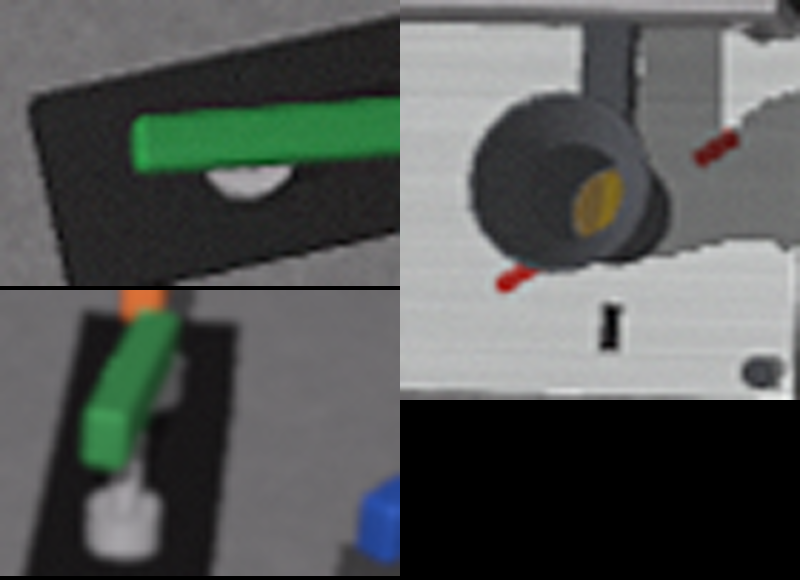

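```bash
cat > h.py <<'E'
import cv2,numpy as np
from bench import ctrl
from scipy.optimize import minimize,least_squares
M={n:ctrl.camera_model(n) for n in("top","side")}
def proj(n,P):
    T=np.linalg.inv(M[n]["cam_to_world"]);p=np.atleast_2d(P)@T[:3,:3].T+T[:3,3]
    p=p*[1,-1,-1]; p=p@M[n]["camera_matrix"].T; return p[:,:2]/p[:,2:]
def ray(n,uv,z):
    C=M[n]["cam_to_world"]; d=np.linalg.inv(M[n]["camera_matrix"])@[uv[0],uv[1],1]
    d=C[:3,:3]@(d*[1,-1,-1]); return C[:3,3]+d*(z-C[2,3])/d[2]
def green(im,box):
    h=cv2.cvtColor(im,cv2.COLOR_BGR2HSV); m=cv2.inRange(h,(45,90,40),(85,255,255))
    r=np.zeros_like(m); x0,y0,x1,y1=box; r[y0:y1,x0:x1]=m[y0:y1,x0:x1]; return r
def bar(p,zc):
    x,y,a=p[:3]; B=np.array([[i*.045,j*.009,k*.013] for i in(-1,1) for j in(-1,1) for k in(-1,1)])
    c,s=np.cos(a),np.sin(a); return B@np.array([[c,s,0],[-s,c,0],[0,0,1]])+[x,y,zc]
def fit(masks,p0,zc):
    def iou(p):
        t=0
        for n,m in masks.items():
            q=cv2.convexHull((proj(n,bar(p,zc))*4*16).astype(np.int32)[:,None])
            r=np.zeros((m.shape[0]*4,m.shape[1]*4),np.uint8); cv2.fillConvexPoly(r,q,255,shift=4)
            big=cv2.resize(m,None,fx=4,fy=4,interpolation=cv2.INTER_LINEAR)>127; r=r>0
            t-= (r&big).sum()/(r|big).sum()
        return t
    s=np.array(p0)+np.array([[0,0,0],[.008,0,0],[0,.008,0],[0,0,.1]])
    r=minimize(iou,p0,method="Nelder-Mead",options=dict(initial_simplex=s,xatol=1e-4,fatol=1e-4)); return r.x,r.fun
E
python3 - <<'E'
from h import *
np.set_printoptions(precision=4,suppress=True)
t=cv2.imread("pics/top0.png");s=cv2.imread("pics/side0.png")
mt=green(t,(285,180,350,205));ms=green(s,(265,120,290,160))
p0=list(ray("top",(318,193),.125)[:2])+[1.55]
for k in({"top":mt},{"side":ms},{"top":mt,"side":ms}): print("bar",fit(k,p0,.125))
mo=ray("top",(128,161.9),.072);bk=ray("top",(136.75,187.4),.010)
r1=ray("top",(155.5,155.7),.01);r2=ray("top",(120.1,178.7),.01)
print("mouth",mo,"black",bk,"red",r1,r2,"mid",(r1+r2)/2)
print("side mouth",ray("side",(174,258),.072),"black",ray("side",(198,291),.01),"red",ray("side",(179,303),.01))
for p in (bk,r1,r2): v=p-mo; print(np.hypot(*v[:2]),np.degrees(np.arctan2(v[1],v[0])))
print(ray("top",(52,130),.048),ray("top",(172,131),.048))
E
```

```text
bar (array([ 0.4681, -0.1625,  1.618 ]), np.float64(-0.9185671256454389))
bar (array([ 0.4685, -0.1588,  1.6211]), np.float64(-0.8591020101446553))
bar (array([ 0.4683, -0.1617,  1.6094]), np.float64(-1.755517467345145))
mouth [0.546  0.2072 0.072 ] black [0.502  0.2101 0.01  ] red [0.5703 0.1699 0.01  ] [0.5218 0.2464 0.01  ] mid [0.546  0.2082 0.01  ]
side mouth [0.5473 0.205  0.072 ] black [0.5022 0.2113 0.01  ] red [0.5221 0.2471 0.01  ]
0.0441564926249678 176.16995906681635
0.04442877644638898 -56.94690046930616
0.04616763093685854 121.73036910294144
[0.6223 0.3764 0.048 ] [0.6136 0.1247 0.048 ]
```

Pick-up: green bar at (0.468, −0.162), yaw 92.3°; both cameras agree to about 4 mm. Seat is at (0.546, 0.207), yaw about −2.5°. The marks sit at 44–46 mm radius, as they should. First I turn the tool +66.6° (negative about tool z).

```bash
cat >> h.py <<'E'
def st(): 
    o=ctrl.get_obs(); w,x,y,z=o["eef_rot"]; return o,np.array(o["eef_pos"]),2*np.arctan2(y,x)
def plan(t,yaw=None):
    o,p,a=st(); d=np.array(t)-p; c,s=np.cos(a),np.sin(a)
    print("t",o["time_s"],"pos",p.round(4),"yaw",round(np.degrees(a),2),"frac x y z",(np.array([c*d[0]+s*d[1],s*d[0]-c*d[1],-d[2]])/.3).round(4),
      "rz", None if yaw is None else round(-((np.radians(yaw)-a+np.pi/2)%np.pi-np.pi/2)/np.pi,4),"F",np.round(o["wrist_force"],1),"T",np.round(o["torque"],2),"open",round(o["opening"],3),"grip",round(o["grasp_force"],1))
E
python3 -m handwheel '[[0,0,-0.0463,0,0,0,1],[0,0,-0.0463,0,0,0,1],[0,0,-0.0463,0,0,0,1],[0,0,-0.0463,0,0,0,1],[0,0,-0.0463,0,0,0,1],[0,0,-0.0463,0,0,0,1],[0,0,-0.0463,0,0,0,1],[0,0,-0.0463,0,0,0,1]]'
python3 - <<'E'
from h import *
plan((.4683,-.1617,.21),92.3)
f=lambda P:np.r_[proj("top",P)[0]-[148,103],proj("side",P)[0]-[127,221]]
r=least_squares(f,[.6,.16,.1]);print("bottle top",r.x,r.fun)
E
```

```text
time_s: 0.9
eef_pos: [0.2489, -0.518, 0.2418]
eef_rot: [-0.0, 0.69, 0.723, 0.0]
wrist_force: [0.1, 0.4, 0.5]
opening: 1.004
grasp_force: 0.0
t 0.9 pos [ 0.2489 -0.518   0.2418] yaw 92.68 frac x y z [1.1522 0.7859 0.1058] rz 0.0021 F [0.1 0.4 0.5] T [-0.01  0.    0.  ] open 1.004 grip 0.0
bottle top [0.6626958  0.163308   0.08878834] [-0.37623771 -1.09282653  1.04042245  0.39291048]
```

```bash
python3 -m handwheel '[[0,0,0,0.115,0.0786,0,1],[0,0,0,0.115,0.0786,0,1],[0,0,0,0.115,0.0786,0,1],[0,0,0,0.115,0.0786,0,1],[0,0,0,0.115,0.0786,0,1],[0,0,0,0.115,0.0786,0,1],[0,0,0,0.115,0.0786,0,1],[0,0,0,0.115,0.0786,0,1]]' | head -2
python3 -m handwheel '[[0,0,0,0.115,0.0786,0,1],[0,0,0,0.115,0.0786,0,1],[0,0,0,0,0,0.04,1],[0,0,0,0,0,0.04,1],[0,0,0,0,0,0,1],[0,0,0,0,0,0,1],[0,0,0,0,0,0,1],[0,0,0,0,0,0,1]]' | head -2
python3 - <<'E'
from h import *
plan((.4683,-.1617,.118),92.3)
t=ctrl.camera("top");s=ctrl.camera("side")
c=np.zeros((400,800,3),np.uint8);c[:,:400]=cv2.resize(t[130:250,260:380],(400,400));c[:,400:]=cv2.resize(s[80:200,230:350],(400,400));cv2.imwrite("pics/c2.png",c)
E
```

```text
time_s: 1.7
eef_pos: [0.4267, -0.2332, 0.2421]
time_s: 2.5
eef_pos: [0.4705, -0.165, 0.2188]
t 2.5 pos [ 0.4705 -0.165   0.2188] yaw 92.24 frac x y z [ 0.0112 -0.007   0.3358] rz -0.0003 F [0.1 0.5 0.4] T [ 0.    0.02 -0.03] open 0.997 grip 0.0
```

View pics/c2.png

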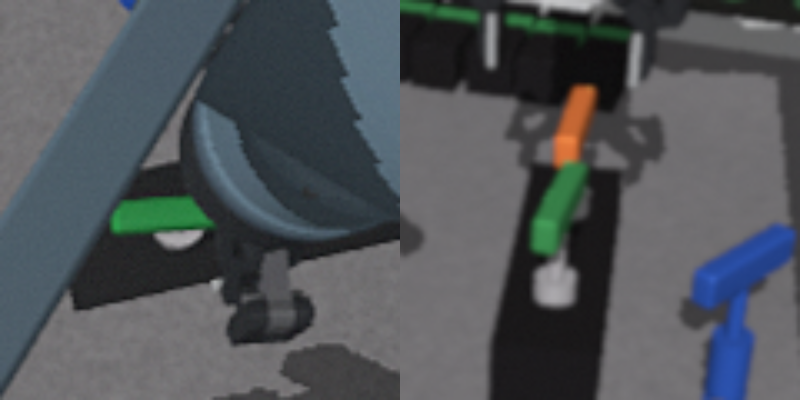

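The fingers straddle the green bar in the side view (fingers at crop x 490 and 635, bar at 560). I descend and close.

```bash
python3 -m handwheel '[[0,0,0,0.0112,-0.007,0.05,1],[0,0,0,0,0,0.1,1],[0,0,0,0,0,0.1,1],[0,0,0,0,0,0.086,1],[0,0,0,0,0,0,1],[0,0,0,0,0,0,1],[0,0,0,0,0,0,0.25],[0,0,0,0,0,0,0]]'
python3 -m handwheel '[[0,0,0,0,0,0,0],[0,0,0,0,0,0,0],[0,0,0,0,0,0,0],[0,0,0,0,0,0,0],[0,0,0,0,0,0,0],[0,0,0,0,0,0,0],[0,0,0,0,0,0,0],[0,0,0,0,0,0,0]]'
python3 -c "
from h import *
plan((.4683,-.1617,.117),92.3)"
```

```text
time_s: 3.4
eef_pos: [0.4694, -0.1615, 0.1192]
eef_rot: [0.002, 0.693, 0.721, 0.0]
wrist_force: [-0.5, 0.0, 0.2]
opening: 0.69
grasp_force: 0.0
time_s: 4.2
eef_pos: [0.4685, -0.1609, 0.1181]
eef_rot: [0.0, 0.693, 0.721, -0.0]
wrist_force: [-1.8, -0.3, 5.6]
opening: 0.2
grasp_force: 58.7
t 4.2 pos [ 0.4685 -0.1609  0.1181] yaw 92.34 frac x y z [-0.0025 -0.0009  0.0035] rz 0.0002 F [-1.8 -0.3  5.6] T [0.15 0.41 0.02] open 0.2 grip 58.7
```

```bash
python3 -m handwheel '[[0,0,0,0,0,-0.03,0],[0,0,0,0,0,-0.06,0],[0,0,0,0,0,-0.06,0],[0,0,0,0,0,-0.06,0],[0,0,0,0,0,-0.06,0],[0,0,0,0,0,-0.06,0],[0,0,0,0,0,0,0],[0,0,0,0,0,0,0]]'
python3 -c "
from h import *
plan((.546,.207,.217),174)"
```

```text
time_s: 5.0
eef_pos: [0.4682, -0.1606, 0.2163]
eef_rot: [0.0, 0.693, 0.721, 0.0]
wrist_force: [-0.1, -0.7, -1.2]
opening: 0.201
grasp_force: 58.9
t 5.0 pos [ 0.4682 -0.1606  0.2163] yaw 92.33 frac x y z [ 1.2139  0.3089 -0.0025] rz -0.4537 F [-0.1 -0.7 -1.2] T [-0.04 -0.01  0.  ] open 0.201 grip 58.9
```

```bash
python3 -m handwheel '[[0,0,0,0.1214,0.0309,0,0],[0,0,0,0.1214,0.0309,0,0],[0,0,0,0.1214,0.0309,0,0],[0,0,0,0.1214,0.0309,0,0],[0,0,0,0.1214,0.0309,0,0],[0,0,0,0.1214,0.0309,0,0],[0,0,0,0.1214,0.0309,0,0],[0,0,0,0.1214,0.0309,0,0]]' |head -2
python3 -m handwheel '[[0,0,0,0.1214,0.0309,0,0],[0,0,0,0.1214,0.0309,0,0],[0,0,-0.0454,0,0,0,0],[0,0,-0.0454,0,0,0,0],[0,0,-0.0454,0,0,0,0],[0,0,-0.0454,0,0,0,0],[0,0,-0.0454,0,0,0,0],[0,0,-0.0454,0,0,0,0]]'|head -2
python3 -m handwheel '[[0,0,-0.0454,0,0,0,0],[0,0,-0.0454,0,0,0,0],[0,0,-0.0454,0,0,0,0],[0,0,-0.0454,0,0,0,0],[0,0,0,0,0,0,0],[0,0,0,0,0,0,0],[0,0,0,0,0,0,0],[0,0,0,0,0,0,0]]'
python3 - <<'E'
from h import *
plan((.546,.207,.217),174)
t=ctrl.camera("top");s=ctrl.camera("side")
cv2.imwrite("pics/t3.png",t);cv2.imwrite("pics/s3.png",s)
c=np.zeros((400,800,3),np.uint8);c[:,:400]=cv2.resize(t[90:210,70:190],(400,400));c[:,400:]=cv2.resize(s[180:320,110:250],(400,400),interpolation=cv2.INTER_CUBIC);cv2.imwrite("pics/c3.png",c)
E
```

```text
time_s: 5.8
eef_pos: [0.5297, 0.1349, 0.2146]
time_s: 6.6
eef_pos: [0.5451, 0.2068, 0.2144]
time_s: 7.4
eef_pos: [0.546, 0.2069, 0.2162]
eef_rot: [-0.0, 0.053, 0.999, -0.0]
wrist_force: [-0.3, 0.2, -2.0]
opening: 0.204
grasp_force: 59.0
t 7.4 pos [0.546  0.2069 0.2162] yaw 173.95 frac x y z [ 0.0001  0.0003 -0.0028] rz -0.0003 F [-0.3  0.2 -2. ] T [-0.03 -0.09  0.03] open 0.204 grip 59.0
```

View pics/c3.png

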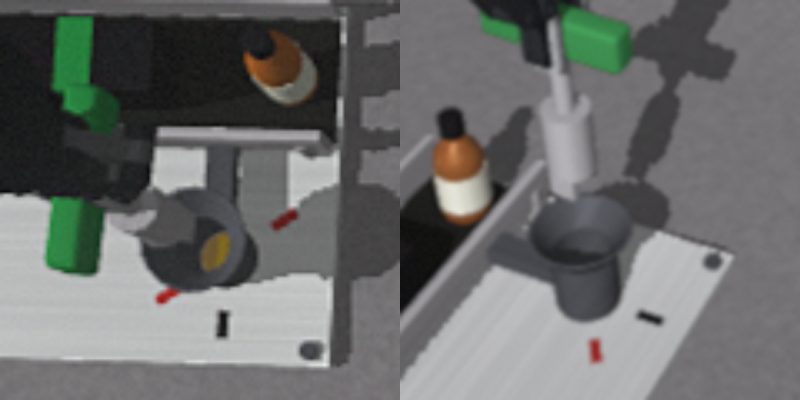

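```bash
python3 - <<'E'
from h import *
np.set_printoptions(precision=1,suppress=True)
cs=lambda n,P:(proj(n,P)-([70,90] if n=="top" else [110,180]))*(400/120 if n=="top" else 400/140)+([0,0] if n=="top" else [400,0])
_,p,a=st(); zb=p[2]-.118+.01
for x in(p[0],):
    A=np.array([[p[0],p[1],zb+h] for h in(0,.014,.036,.059)])
    print("side axis",cs("side",A)); print("top axis",cs("top",A))
print("side bar",cs("side",bar([*p[:2],a],zb+.115)));print("top bar",cs("top",bar([*p[:2],a],zb+.115)))
print("collar mouth", cs("side",[.546,.207,.072]),cs("top",[.546,.207,.072]))
for x,y in((.556,.207),(.546,.217)): print(cs("side",[x,y,.072]))
E
```

```text
side axis [[577.5 182. ]
 [575.3 164.6]
 [571.7 136.5]
 [567.8 106. ]]
top axis [[170.9 227.8]
 [161.5 223. ]
 [145.9 215.1]
 [128.6 206.2]]
side bar [[482.6  32.6]
 [475.9  -6. ]
 [502.2  15.5]
 [496.1 -22.7]
 [621.8  77.7]
 [618.2  38.4]
 [639.6  59. ]
 [636.4  20.1]]
top bar [[ 86.1  97.7]
 [ 61.8  81.6]
 [121.9 100.5]
 [ 99.1  84.5]
 [ 63.2 276.6]
 [ 37.6 268.1]
 [ 99.5 279.6]
 [ 75.5 271.1]]
collar mouth [[583.2 225.6]] [[193.6 239.7]]
[[568.6 221.6]]
[[575.6 236.8]]
```

```bash
python3 - <<'E'
from h import *
s=cv2.imread("pics/s3.png");m=green(s,(125,165,200,210))
n,l,stt,_=cv2.connectedComponentsWithStats(m);print(stt)
pts=np.argwhere(m)[:,::-1].astype(np.int32);h=cv2.convexHull(pts[:,None]);r=np.zeros_like(m);cv2.fillConvexPoly(r,h,255)
_,p,a=st();print(fit({"side":r},[p[0],p[1],a],p[2]-.118+.125),p,a)
t=cv2.imread("pics/t3.png");g=green(t,(75,140,110,180));print(cv2.boundingRect(g))
e=green(t,(88,105,108,140));print(cv2.boundingRect(e))
E
```

```text
[[     0      0    512    384 196090]
 [   165    181     26     25    431]
 [   138    184     15     11     87]]
(array([0.54847593, 0.20809088, 2.96269054]), np.float64(-0.7296429559922502)) [0.54613323 0.20690612 0.21643417] 3.0367451713344593
(84, 149, 17, 23)
(88, 105, 18, 25)
```

```bash
python3 -m handwheel '[[0,0,0,0.005,0,0.03,0],[0,0,0,0,0,0.03,0],[0,0,0,0,0,0.03,0],[0,0,0,0,0,0.03,0],[0,0,0,0,0,0.03,0],[0,0,0,0,0,0.02,0],[0,0,0,0,0,0.01,0],[0,0,0,0,0,0,0]]'
python3 -c "
from h import *
plan((.5445,.207,.118),174)"
```

```text
time_s: 8.3
eef_pos: [0.5444, 0.207, 0.1619]
eef_rot: [-0.0, 0.052, 0.999, -0.0]
wrist_force: [0.2, -0.6, -1.2]
opening: 0.198
grasp_force: 59.0
t 8.3 pos [0.5444 0.207  0.1619] yaw 174.05 frac x y z [-2.000e-04 -1.000e-04  1.465e-01] rz 0.0003 F [ 0.2 -0.6 -1.2] T [0.   0.05 0.03] open 0.198 grip 59.0
```

No contact yet; bottom is at about 54 mm, level with the bore entry. I continue gently.

```bash
python3 -m handwheel '[[0,0,0,0,0,0.015,0],[0,0,0,0,0,0.015,0],[0,0,0,0,0,0.015,0],[0,0,0,0,0,0.015,0],[0,0,0,0,0,0.015,0],[0,0,0,0,0,0.015,0],[0,0,0,0,0,0,0],[0,0,0,0,0,0,0]]'
python3 -c "
from h import *
plan((.5445,.207,.118),174)"
```

```text
time_s: 9.1
eef_pos: [0.5446, 0.2071, 0.1354]
eef_rot: [-0.0, 0.052, 0.999, -0.0]
wrist_force: [-0.4, 0.2, -1.6]
opening: 0.201
grasp_force: 59.0
t 9.1 pos [0.5446 0.2071 0.1354] yaw 174.05 frac x y z [ 0.0004 -0.0002  0.0579] rz 0.0003 F [-0.4  0.2 -1.6] T [0.05 0.05 0.03] open 0.201 grip 59.0
```

```bash
python3 -m handwheel '[[0,0,0,0,0,0.012,0],[0,0,0,0,0,0.012,0],[0,0,0,0,0,0.012,0],[0,0,0,0,0,0.012,0],[0,0,0,0,0,0.008,0],[0,0,0,0,0,0.004,0],[0,0,0,0,0,0,0],[0,0,0,0,0,0,0]]'
python3 -c "
from h import *
plan((.5445,.207,.118),174)"
```

```text
time_s: 9.9
eef_pos: [0.5448, 0.2071, 0.1181]
eef_rot: [0.0, 0.052, 0.999, -0.0]
wrist_force: [-2.8, -1.1, 5.5]
opening: 0.2
grasp_force: 59.9
t 9.9 pos [0.5448 0.2071 0.1181] yaw 174.06 frac x y z [ 0.0009 -0.0003  0.0003] rz 0.0003 F [-2.8 -1.1  5.5] T [-0.17  0.63 -0.01] open 0.2 grip 59.9
```

```bash
python3 -m handwheel '[[0,0,0.03,0,0,0,0],[0,0,0.03,0,0,0,0],[0,0,0.03,0,0,0,0],[0,0,0.03,0,0,0,0],[0,0,0.03,0,0,0,0],[0,0,0.03,0,0,0,0],[0,0,0.03,0,0,0,0],[0,0,0.03,0,0,0,0]]'
python3 -c "
from h import *
plan((.5445,.207,.118),97)"
```

```text
time_s: 10.7
eef_pos: [0.5453, 0.2084, 0.1181]
eef_rot: [0.0, 0.418, 0.909, 0.002]
wrist_force: [0.0, 4.6, 2.0]
opening: 0.2
grasp_force: 59.6
t 10.7 pos [0.5453 0.2084 0.1181] yaw 130.64 frac x y z [-0.0018 -0.0052  0.0003] rz 0.1869 F [0.  4.6 2. ] T [1.   0.   0.21] open 0.2 grip 59.6
```

```bash
python3 -m handwheel '[[0,0,0.03,0,0,0,0],[0,0,0.03,0,0,0,0],[0,0,0.03,0,0,0,0],[0,0,0.02,0,0,0,0],[0,0,0.02,0,0,0,0],[0,0,0.01,0,0,0,0],[0,0,0,0,0,0,0],[0,0,0,0,0,0,0]]'
python3 -c "
from h import *
plan((.5445,.207,.118),97)"
```

```text
time_s: 11.5
eef_pos: [0.5456, 0.2084, 0.1181]
eef_rot: [0.0, 0.604, 0.797, 0.002]
wrist_force: [1.3, 5.9, 1.7]
opening: 0.205
grasp_force: 59.4
t 11.5 pos [0.5456 0.2084 0.1181] yaw 105.7 frac x y z [-0.0035 -0.0049  0.0004] rz 0.0483 F [1.3 5.9 1.7] T [ 1.44 -0.35  0.13] open 0.205 grip 59.4
```

Fin is being pushed (about 0.13 N m). I continue in small steps and watch for the torque jump at the stop.

```bash
python3 -m handwheel '[[0,0,0.01,0,0,0,0],[0,0,0.01,0,0,0,0],[0,0,0.01,0,0,0,0],[0,0,0.01,0,0,0,0],[0,0,0.005,0,0,0,0],[0,0,0,0,0,0,0],[0,0,0,0,0,0,0],[0,0,0,0,0,0,0]]'
python3 -c "
from h import *
plan((.5445,.207,.118),97)"
python3 -m handwheel '[[0,0,0.01,0,0,0,0],[0,0,0.005,0,0,0,0],[0,0,0.005,0,0,0,0],[0,0,0,0,0,0,0],[0,0,0,0,0,0,0],[0,0,0,0,0,0,0],[0,0,0,0,0,0,0],[0,0,0,0,0,0,0]]' >/dev/null
python3 -c "
from h import *
plan((.5445,.207,.118),97)"
```

```text
time_s: 12.3
eef_pos: [0.5457, 0.2084, 0.1181]
eef_rot: [0.0, 0.659, 0.752, 0.002]
wrist_force: [1.7, 4.8, 1.0]
opening: 0.197
grasp_force: 59.4
t 12.3 pos [0.5457 0.2084 0.1181] yaw 97.6 frac x y z [-0.004  -0.0047  0.0005] rz 0.0033 F [1.7 4.8 1. ] T [ 1.41 -0.44  0.18] open 0.197 grip 59.4
t 13.1 pos [0.5458 0.2084 0.1181] yaw 94.0 frac x y z [-0.0044 -0.0045  0.0005] rz -0.0167 F [2.  4.7 1.1] T [ 1.47 -0.5   0.12] open 0.202 grip 59.4
```

```bash
for i in 1 2; do python3 -m handwheel '[[0,0,0.01,0,0,0,0],[0,0,0.005,0,0,0,0],[0,0,0.005,0,0,0,0],[0,0,0,0,0,0,0],[0,0,0,0,0,0,0],[0,0,0,0,0,0,0],[0,0,0,0,0,0,0],[0,0,0,0,0,0,0]]' >/dev/null
python3 -c "
from h import *
plan((.5445,.207,.118),97)"; done
```

```text
t 13.9 pos [0.5458 0.2084 0.1182] yaw 90.41 frac x y z [-0.0046 -0.0045  0.0005] rz -0.0366 F [1.3 7.  0.4] T [ 1.39 -0.5   0.22] open 0.196 grip 59.4
t 14.7 pos [0.5458 0.2083 0.1182] yaw 86.87 frac x y z [-0.0047 -0.0041  0.0005] rz -0.0563 F [1.8 5.5 1.4] T [ 1.35 -0.56  0.59] open 0.198 grip 59.7
```

```bash
python3 -m handwheel '[[0,0,0.01,0,0,0,0],[0,0,0.005,0,0,0,0],[0,0,0,0,0,0,0],[0,0,0,0,0,0,0],[0,0,0,0,0,0,0],[0,0,0,0,0,0,0],[0,0,0,0,0,0,0],[0,0,0,0,0,0,0]]' >/dev/null
python3 - <<'E'
from h import *
plan((.5445,.207,.118),97)
t=ctrl.camera("top");s=ctrl.camera("side")
c=np.zeros((400,800,3),np.uint8);c[:,:400]=cv2.resize(t[90:210,70:190],(400,400));c[:,400:]=cv2.resize(s[180:320,110:250],(400,400),interpolation=cv2.INTER_CUBIC);cv2.imwrite("pics/c4.png",c)
E
```

```text
t 15.5 pos [0.5456 0.2084 0.1182] yaw 84.14 frac x y z [-0.005  -0.0032  0.0006] rz -0.0715 F [1.7 5.6 0.9] T [ 1.54 -0.39  0.44] open 0.199 grip 59.9
```

View pics/c4.png

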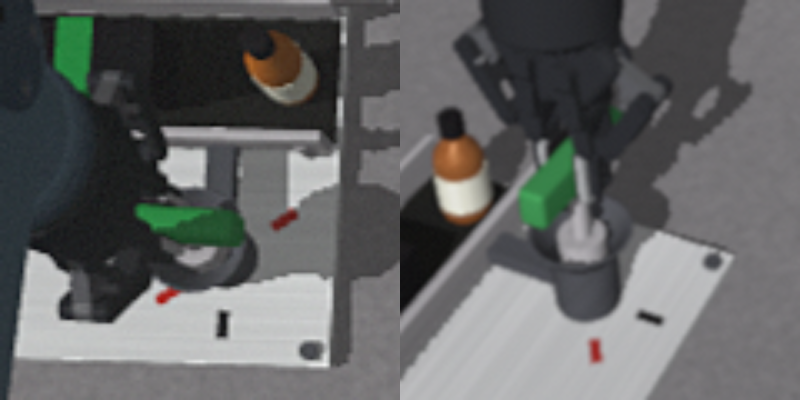

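Torque rose from about 0.15 to 0.4–0.6 N m near yaw 88°, so the stop is probably reached and the bar is slipping in the pads. The picture shows the drum down in the collar and the bar at about the right angle. I release, rise, and measure the bar.

```bash
python3 -m handwheel '[[0,0,0,0,0,0,0.4],[0,0,0,0,0,0,0.7],[0,0,0,0,0,0,1],[0,0,0,0,0,0,1],[0,0,0,0,0,0,1],[0,0,0,0,0,0,1],[0,0,0,0,0,0,1],[0,0,0,0,0,0,1]]' >/dev/null
python3 -m handwheel '[[0,0,0,0,0,-0.03,1],[0,0,0,0,0,-0.08,1],[0,0,0,0,0,-0.1,1],[0,0,0,0,0,-0.1,1],[0,0,0,0,0,0,1],[0,0,0,0,0,0,1],[0,0,0,0,0,0,1],[0,0,0,0,0,0,1]]'
python3 - <<'E'
from h import *
plan((.5445,.207,.118),97)
s=ctrl.camera("side");t=ctrl.camera("top");m=green(s,(140,190,215,260))
print("side fit",fit({"side":m},[.546,.207,1.55],.125))
c=np.zeros((400,800,3),np.uint8);c[:,:400]=cv2.resize(t[90:210,70:190],(400,400));c[:,400:]=cv2.resize(s[180:320,110:250],(400,400),interpolation=cv2.INTER_CUBIC);cv2.imwrite("pics/c5.png",c)
E
```

```text
time_s: 17.2
eef_pos: [0.5438, 0.2069, 0.2091]
eef_rot: [-0.001, 0.743, 0.669, -0.001]
wrist_force: [1.0, -0.8, -0.8]
opening: 0.995
grasp_force: 0.0
t 17.2 pos [0.5438 0.2069 0.2091] yaw 84.05 frac x y z [0.0005 0.0023 0.3036] rz -0.072 F [ 1.  -0.8 -0.8] T [ 0.01 -0.    0.04] open 0.995 grip 0.0
side fit (array([0.54692483, 0.21089165, 1.67629536]), np.float64(-0.7760215882806476))
```

View pics/c5.png

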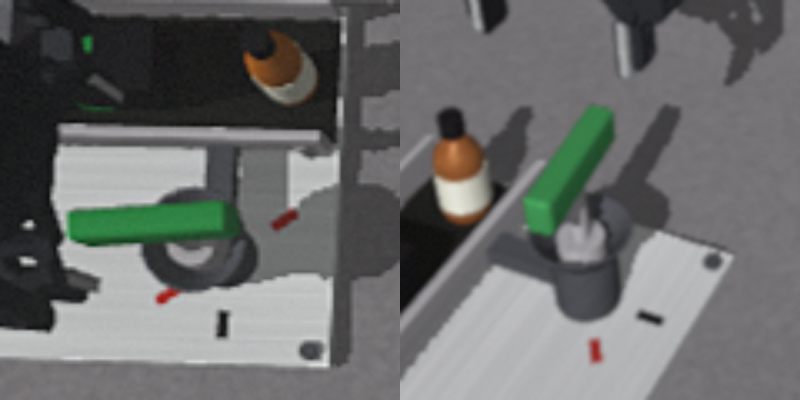

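```bash
python3 - <<'E'
from h import *
s=ctrl.camera("side");t=ctrl.camera("top")
m=green(s,(150,210,190,265));g=green(t,(88,145,145,165))
print(cv2.boundingRect(m),cv2.boundingRect(g))
for k in({"side":m},{"top":g},{"side":m,"top":g}): x,f=fit(k,[.546,.207,1.62],.125);print(x,np.degrees(x[2]),f)
for z in(.125,.130): print(z,fit({"side":m,"top":g},[.546,.207,1.62],z))
E
```

```text
(153, 217, 32, 46) (90, 150, 52, 14)
[0.54617842 0.21212535 1.68097545] 96.31279899236687 -0.8004774372401048
[0.54558864 0.21028414 1.5904576 ] 91.12650779285097 -0.8306565229642153
[0.5449826  0.21155103 1.63912084] 93.91470622008073 -1.599767749130696
0.125 (array([0.5449826 , 0.21155103, 1.63912084]), np.float64(-1.599767749130696))
0.13 (array([0.54455763, 0.21136413, 1.61985158]), np.float64(-1.5441647370263603))
```

The bar is at about 94°, close to the expected stop at 95.5 ± 3°. The grip slipped about 10°, so I regrasp aligned with the bar and push again to confirm a hard stop.

```bash
python3 -m handwheel '[[0,0,-0.028,0,0,0,1],[0,0,-0.028,0,0,0,1],[0,0,0,0,0,0.1,1],[0,0,0,0,0,0.1,1],[0,0,0,0,0,0.07,1],[0,0,0,0,0,0.03,1],[0,0,0,0,0,0,1],[0,0,0,0,0,0,1]]' >/dev/null
python3 -c "
from h import *
plan((.5455,.208,.118),94)"
python3 -m handwheel '[[0,0,0,0,0,0,0],[0,0,0,0,0,0,0],[0,0,0,0,0,0,0],[0,0,0,0,0,0,0],[0,0,0,0,0,0,0],[0,0,0,0,0,0,0],[0,0,0,0,0,0,0],[0,0,0,0,0,0,0]]' >/dev/null
python3 -c "
from h import *
plan((.5455,.208,.118),94)"
for i in 1 2 3; do python3 -m handwheel '[[0,0,0.005,0,0,0,0],[0,0,0.005,0,0,0,0],[0,0,0.005,0,0,0,0],[0,0,0,0,0,0,0],[0,0,0,0,0,0,0],[0,0,0,0,0,0,0],[0,0,0,0,0,0,0],[0,0,0,0,0,0,0]]' >/dev/null
python3 -c "
from h import *
plan((.5455,.208,.118),94)"; done
```

```text
t 18.2 pos [0.5453 0.2072 0.1214] yaw 94.13 frac x y z [0.0026 0.0007 0.0113] rz 0.0007 F [ 0.3 -0.1  0.1] T [-0.01  0.02 -0.01] open 1.0 grip 0.0
t 19.0 pos [0.545  0.2072 0.1209] yaw 94.13 frac x y z [0.0027 0.0017 0.0098] rz 0.0007 F [0.3 0.  3. ] T [ 0.05 -0.01 -0.01] open 0.195 grip 58.8
t 19.8 pos [0.545  0.2072 0.1209] yaw 91.39 frac x y z [0.0026 0.0016 0.0097] rz -0.0145 F [0.1 0.9 5.8] T [ 0.13 -0.02  0.02] open 0.201 grip 59.1
t 20.6 pos [0.545  0.2072 0.1209] yaw 88.7 frac x y z [0.0026 0.0017 0.0096] rz -0.0295 F [-0.9 -0.2  5.7] T [0.17 0.05 0.11] open 0.2 grip 59.1
t 21.4 pos [0.5449 0.2073 0.1209] yaw 86.02 frac x y z [0.0026 0.0017 0.0096] rz -0.0443 F [-0.8  0.8  5.3] T [0.27 0.1  0.34] open 0.198 grip 59.1
```

```bash
for i in 1 2 3; do python3 -m handwheel '[[0,0,0.005,0,0,0,0],[0,0,0.005,0,0,0,0],[0,0,0.005,0,0,0,0],[0,0,0,0,0,0,0],[0,0,0,0,0,0,0],[0,0,0,0,0,0,0],[0,0,0,0,0,0,0],[0,0,0,0,0,0,0]]' >/dev/null
python3 -c "
from h import *
plan((.5455,.208,.118),94)"; done
```

```text
t 22.2 pos [0.5448 0.2073 0.1209] yaw 83.35 frac x y z [0.0027 0.0019 0.0096] rz -0.0591 F [-0.3  0.6  6.2] T [0.28 0.16 0.58] open 0.201 grip 59.2
t 23.0 pos [0.5448 0.207  0.1209] yaw 80.68 frac x y z [0.0037 0.0018 0.0096] rz -0.074 F [-1.7 -0.7  5.7] T [0.19 0.19 0.82] open 0.199 grip 59.6
t 23.8 pos [0.5447 0.207  0.1209] yaw 78.02 frac x y z [0.004  0.002  0.0097] rz -0.0888 F [-2.  -1.3  7. ] T [0.14 0.23 1.12] open 0.203 grip 60.5
```

The torque now climbs linearly to 1.1 N m, so this is the hard stop. I unwind, release and retreat.

```bash
python3 -m handwheel '[[0,0,-0.025,0,0,0,0],[0,0,-0.025,0,0,0,0],[0,0,0,0,0,0,0],[0,0,0,0,0,0,0.4],[0,0,0,0,0,0,0.7],[0,0,0,0,0,0,1],[0,0,0,0,0,0,1],[0,0,0,0,0,0,1]]' >/dev/null
python3 -m handwheel '[[0,0,0,0,0,0,1],[0,0,0,0,0,0,1],[0,0,0,0,0,-0.05,1],[0,0,0,0,0,-0.1,1],[0,0,0,0,0,-0.1,1],[0,0,0,0,0,-0.1,1],[0,0,0,0,0,-0.1,1],[0,0,0,0,0,0,1]]' >/dev/null
python3 -m handwheel '[[0,0,0,-0.1,0,0,1],[0,0,0,-0.1,0,0,1],[0,0,0,-0.1,0,0,1],[0,0,0,-0.1,0,0,1],[0,0,0,-0.1,0,0,1],[0,0,0,-0.1,0,0,1],[0,0,0,0,0,0,1],[0,0,0,0,0,0,1]]' >/dev/null
python3 - <<'E'
from h import *
plan((.5445,.207,.118),94)
s=ctrl.camera("side");t=ctrl.camera("top")
m=green(s,(150,200,200,265));g=green(t,(88,140,150,172))
for k in({"side":m},{"top":g},{"side":m,"top":g}): x,f=fit(k,[.546,.207,1.6],.125);print(x,np.degrees(x[2]),f)
c=np.zeros((600,800,3),np.uint8);c[:300,:400]=cv2.resize(t,(400,300));c[:300,400:]=cv2.resize(s,(400,300))
c[300:,:400]=cv2.resize(t[100:190,70:190],(400,300));c[300:,400:]=cv2.resize(s[200:305,110:250],(400,300));cv2.imwrite("pics/c6.png",c)
E
```

```text
t 26.2 pos [0.5349 0.027  0.2556] yaw 86.83 frac x y z [ 0.6008 -0.0012  0.4588] rz -0.0398 F [-0.5 -0.  -0.8] T [ 0.11 -0.02  0.03] open 0.999 grip 0.0
[0.54704206 0.20999453 1.60844119] 92.15689188738537 -0.7973715473715474
[0.54590354 0.20976957 1.52535439] 87.39636875410666 -0.7904789327190709
[0.5453192  0.21038964 1.56144646] 89.46429231637454 -1.5602210278090394
```

View pics/c6.png

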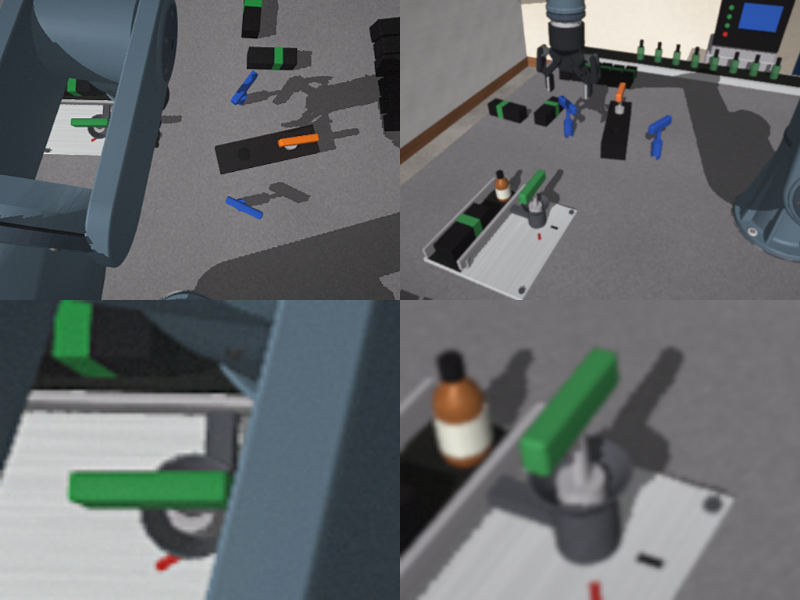

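```bash
python3 - <<'E'
from h import *
s=ctrl.camera("side");m=green(s,(150,200,200,265))
for z in(.120,.125,.130,.135,.14): print(z,fit({"side":m},[.546,.208,1.57],z))
# shaft/drum: rows of predicted drum top & rim in crop c6 lower right
print((proj("side",[[.546,.207,.069],[.546,.207,.072]])-[110,200])*400/140+[400,300])
E
```

```text
0.12 (array([0.54897879, 0.20623071, 1.60481944]), np.float64(-0.8071546670674884))
0.125 (array([0.54646213, 0.210456  , 1.61180506]), np.float64(-0.797581961133363))
0.13 (array([0.54354314, 0.21544379, 1.62774997]), np.float64(-0.7871435901194752))
0.135 (array([0.54063875, 0.21916375, 1.63588781]), np.float64(-0.7737742797313886))
0.14 (array([0.53779988, 0.22409769, 1.63925562]), np.float64(-0.7616110047507623))
[[583.65675356 471.9504507 ]
 [583.21414152 468.4803553 ]]
```

```bash
python3 -c "
from bench import ctrl
print(ctrl.hand_in())"
```

```text
the job is handed in; nothing more can be done
None
```

I handed the job in at about 26 s: the green wrench is seated in the collar and was turned clockwise until torque climbed steadily to 1.1 N m (fin stop), though the fin itself is hidden under the wrench; it was left standing there, with the orange wrench still in the rack.

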